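# Fold the measuring tools and put them away in their fitted case

### The job

Put the glassblower's measuring tools away: fold the steel outside calipers and the two-leaf wooden rule fully shut, lay each one flat in its own recess of the open wooden case (the calipers in the wide recess, the rule in the narrow one, either way round), then close the case's lid all the way. Leave the other things on the bench where they are.

Things in the scene. Friction and masses are not known exactly. Their poses are not given: they have to be found in the camera images.
- calipers: Dark steel outside calipers lying flat, 10 mm thick, 0.2 kg: two bowed legs on a round joint. Shut, they are 148 mm long (x = -73 to +75) and 42 mm wide; origin at the centre of the shut tool, on its underside, between the legs. x points from joint to tips, z up. The frame belongs to the leg on the -y side; the other leg is its mirror image, turned about the joint.
- calipers_pivot (a point): Axis of the calipers' joint, on its top face: 60 mm from the origin along -x; round boss 13 mm in radius. Axes as the calipers. With x' = distance from here along a leg's own x: the leg's outer edge bows out to 21 mm from the line between the legs, is straight and parallel to it from x' = 40 to 88 mm (a bar 8 mm wide), and comes in to the tip at x' = 135 mm.
- calipers_leg (a joint): Opening angle of the calipers in rad: 0 is shut (tips together, legs stop there), positive turns the +y leg away from the other, about +z. 0.25 to 0.6 at the start. It is firm: it stays where it is left and takes 0.03 N m to turn.
- rule: Two-leaf folding rule of pale wood with a brass joint, lying flat, 10 mm thick, 0.1 kg. Shut, its leaves lie side by side: 150 mm long, 24 mm wide; origin at the centre of the shut rule, on its underside, between the leaves. x points from joint to leaf ends, z up. The frame belongs to the leaf on the -y side (y = -12 to 0); the other leaf is its mirror image, turned about the joint.
- rule_pivot (a point): Axis of the rule's joint, on its top face: 63 mm from the origin along -x; round brass boss 12 mm in radius. The leaves, each a straight bar 12 mm wide, end 138 mm from it. Axes as the rule.
- rule_leaf (a joint): Opening angle of the rule in rad: 0 is shut (leaves side by side, stops there), positive turns the +y leaf away from the other, about +z. 0.5 to 1.15 at the start. Stiff: it stays where it is left and takes 0.02 N m to turn.
- case: Open wooden case fixed on the bench, 176 by 164 mm outside (x, y), 34 mm high, walls 8 mm; origin under its centre. Each x end inside holds a pale rack, 35 mm long and 28 mm high, with two channels along x: a tool's two ends lie in them, on seats 14 mm above the bench. Between the racks (x = -45 to +45 mm) is an open trough, floor at 6 mm, for fingers on both sides of a tool.
- calipers_recess (a point): Centre of the calipers' recess, at the height of its seats (14 mm above the bench, where the shut calipers' origin belongs): the wide pair of channels, 42 mm wide, 26 mm to the -y side of the case's middle. Axes as the case.
- rule_recess (a point): Centre of the rule's recess, at the height of its seats (14 mm above the bench, where the shut rule's origin belongs): the narrow pair of channels, 32 mm wide, 35 mm to the +y side of the case's middle. Axes as the case.
- case_lid (a joint): Opening angle of the case's lid in rad: 0 is shut, growing as it opens; 1.75 to 2.05 at the start (leaning outward past upright). The lid is a plain panel 176 by 164 mm, 8.5 mm thick, hinged along the case's +y wall, and closes towards -y. Its hinge is stiff: it stays at any angle and takes up to 0.3 N m to close.
- lid_hinge (a point): Middle of the lid's hinge axis, on the top outer edge of the case's +y wall, 34 mm above the bench. Its axes turn with the lid: the lid reaches from here 164 mm along -y, its outer face (the top when shut) 8.5 mm along +z.
- lid_edge (a point): Middle of the lid's free edge, on its outer face (the top when shut). Axes turn with the lid, as lid_hinge.
- beeswax: Bystander: cake of yellow beeswax, 88 by 46 mm (x, y), 34 mm high (a used groove on top). Origin under its centre.
- tin: Bystander: round open steel tin, 66 mm across, 54 mm high. Origin under its centre.
- optic_mould: Bystander: round aluminium optic mould, an open cone 68 mm across, 75 mm high. Origin under its centre.
- cork_pad: Bystander: cork-faced wooden pad, 58 by 62 mm (x, y), 28 mm high. Origin under its centre.
- jacks: Bystander: steel jacks (big spring tongs) lying flat, 265 mm along x, 60 mm wide, 15 mm high. Origin near its middle, underside.
- shears: Bystander: steel shears lying flat, about 210 mm along x, 90 mm wide, 11 mm high. Origin under the pivot.
Mind the look-alikes: they are no part of the job. What is shaped like the case but turquoise is not meant. What is shaped like the calipers but turquoise is not meant.

How it is judged:
On the way:
1. calipers and rule both folded shut and lying flat in their own recesses (value of joint each of calipers_leg, rule_leaf below 0.07 rad and x of calipers in the frame of calipers_recess between -0.012 and 0.012 m and y of calipers in the frame of calipers_recess between -0.009 and 0.009 m and z of calipers in the frame of calipers_recess between -0.004 and 0.004 m and angle between the x axis of each of calipers, rule and the x axis of case, either way round below 0.12 rad and angle between the z axis of each of calipers, rule and the z axis of case, either way round below 0.06 rad and x of rule in the frame of rule_recess between -0.012 and 0.012 m and y of rule in the frame of rule_recess between -0.009 and 0.009 m and z of rule in the frame of rule_recess between -0.004 and 0.004 m), for 0.2 s.
At the end, for the whole second after the job is handed in: Calipers and rule are folded (each within 0.07 rad of shut) and lie at rest on the seats of their own recesses (origin within 12 mm along, 9 mm across and 4 mm in height of the recess point; in line within 0.12 rad, either way round; flat within 0.06 rad), and the lid is shut (within 0.05 rad) (all of step 1 and value of joint case_lid below 0.05 rad and linear speed of each of calipers, rule below 0.03 m/s); the robot touches nothing.
It fails at once if a bystander (beeswax, tin, optic mould, cork pad, jacks or shears) is moved by more than 25 mm (distance of any of beeswax, tin, optic_mould, cork_pad, jacks, shears from where it was at the start of the episode above 0.025 m).
It also fails if it takes over 69 s, if anything falls off the work surface, if the arm or the gripper's body presses on something with over 40 N, if the wrist force passes 120 N, or if a joint passes its speed limit or range.

### The arm

A 7-joint arm with a two-finger parallel gripper is mounted at the origin on the work surface. World frame = base frame: x ahead of the robot, y to its left, z up, the work surface at z = 0. Lengths are in m, angles in rad, forces in N, time in s.
With the tool pointing down it reaches from about 0.4 to 0.9 m from the base axis. Payload 5.5 kg.
Tool frame: the origin (TCP) lies where the fingers leave the gripper's body, on its centre line; the fingertips stand 66 mm ahead of it and the grasp point (between the pads) lies 47 mm ahead of it; z points along the fingers, y is the line along which they close (so a half turn about z gives the same grasp; the last joint's range is limited). The gripper opens to 92 mm and grips with 3 to 60 N. Pads are 19 mm wide; open, the fingers measure 130 mm over their backs; the gripper's body (75 mm by 190 mm) begins 47 mm behind the grasp point.
Start: joints at [0.263, 0.501, -0.427, 1.55, 0.221, 1.138, -0.21], TCP at [0.65, 0, 0.292] pointing down, gripper open.
Joint ranges: [-2.88, 2.88], [-0.31, 2.03], [-1.54, 1.56], [0.2, 2.42], [-1.41, 4.55], [0.19, 2.02], [-2.57, 2.57]. Speed limits (rad/s): [2.57, 2.57, 3.14, 3.14, 3.14, 3.14, 3.14].

### API

Orientations are given as a rotation vector (axis times angle).
In Python, from plant import manip, imaging, workorder gives the robot as it stands.
- The arm moves only by the tool play_rows, never from a script. Its argument "deltas" is text: rows parted by semicolons, each of 7 numbers parted by spaces: the closure, from 0 (fully open) to 1 (shut), then the shift along the tool's x, y, z in units of 25 mm (1.0 is 25 mm), then the turn, a rotation vector about the tool's x, y, z in degrees. In form: claw dx dy dz ax ay az; .... A call has 1 to 12 rows; each row shifts and turns the commanded pose from where the row before left it, along the tool's axes as they then stand; what a row does not reach is not made up. A row lasts 1/10 s, in which the tool goes at most 50 mm and 8.59 degrees, less where a joint would pass 70% of its speed; a pose out of reach is approached as far as the arm can. A call is refused whole if a number of a shift passes 1 or a number of a turn 8.59, either way. A call with a gripper value outside its range is refused whole. The fingers move at their own pace and stop on an object; "newtons" is the grip in N (left out, the last holds). Time passes only in rows, so rows that do not move let the fingers close. It gives the time, the measured TCP pose, the force, the opening and the grip force at its end, in the units of the state.
- manip.get_state(): the state, without advancing time (a new reading comes with each control period).
- imaging.read_camera(name): name is "scene" or "side" or "wrist"; returns a dict with "image" (384x512x3 uint8, red, green, blue), "mtx" (3x3 intrinsics, pixels), "R" (3x3) and "t" (3): a world point X has camera coordinates R X + t; the wrist camera has in their place "hand_eye" (4x4, takes a point from camera to tool coordinates, whose origin is the TCP and whose axes are the flange's). Camera axes: x right, y down, z forward; pixel columns grow to the right and rows downward; lengths in m; the calibration is good to about 2 mm. A picture is of the moment at which its call begins: read the wrist's pose just before it. There is no depth.
- workorder.job_done(): hands the job in; it is judged then, once.
Trained networks look in a picture, given as the dict that the camera call returned (one of the last four; its "shot" number tells which), for a name from the list of things; names that differ only in an ending like _2 or _b are one class to them, and where a whole thing is asked for, a point or a joint stands for the part that bears it (a point fixed in the world has none). Each returns a list of dicts, best first, with "confidence" (0 to 1); they miss things now and then, are a little off and sometimes report something else, mostly with a low value. They report only what shows in the picture. A call takes as long as a camera call. They do not tell look-alikes from the thing itself.
- imaging.outline_of(picture, label): "mask" (384x512 bool, what is visible of it) and "extent" ([left, top, width, height] in pixels, round what is visible of it).
- imaging.place_of(picture, label): "pixel" ([column, row] in pixels: a listed point, or the origin of a listed thing).
The state is a dict: "time": time; "joint_positions": joint angles; "qd": joint speeds; "joint_torque": joint torques, N m; "position": TCP position; "eef_rot": TCP orientation; "force": force on the tool from outside, world axes, zero at the start; "ft_torque": the same for the moment, N m; "grip_width": finger opening in m; "grip_force": force on a finger pad.
Only numpy, scipy, OpenCV 4.12 (cv2) and the standard library are available. Lean on these libraries where they do the work, as an engineer would, in place of code of your own. Each camera call takes 0.05 s, during which the arm holds its last target. There are 200 camera calls.

## Working session

There is one attempt and no reset: what is moved stays moved. The work goes in short steps, Python scripts to look and compute and a tool call to move; the robot and the scene stay as the last step left them, time stands still between calls to the robot, and variables do not carry over. Pictures are saved under pics/ and viewed, at most 10 in all, crops included, and the job is handed in when it is done.

Besides the shell and the picture viewer there is one more tool, called as a command line: name --argument value ..., lists and objects as JSON in quotes. play_rows: Moves the arm, as the interface text tells. Its arguments: {"type":"object","properties":{"deltas":{"type":"string"},"newtons":{"type":"number"}},"required":["deltas"]}

```bash
ls; mkdir -p pics; cat > h.py <<'E'
import numpy as np, cv2
from scipy.spatial.transform import Rotation as Rn
from plant import manip, imaging, workorder
def shot(n):
    s=manip.get_state(); p=imaging.read_camera(n)
    if n=="wrist":
        T=np.eye(4); T[:3,:3]=Rn.from_rotvec(s["eef_rot"]).as_matrix(); T[:3,3]=s["position"]
        W=T@np.array(p["hand_eye"]); R=W[:3,:3].T; t=-R@W[:3,3]
    else: R=np.array(p["R"]); t=np.array(p["t"])
    return p,np.array(p["mtx"]),R,t
def ray(c,px,z):
    p,K,R,t=c; d=R.T@np.linalg.inv(K)@np.array([px[0],px[1],1.]); o=-R.T@t
    return o+d*(z-o[2])/d[2]
def proj(c,X):
    p,K,R,t=c; q=K@(R@np.array(X)+t); return q[:2]/q[2]
def save(c,name): cv2.imwrite("pics/"+name,c[0]["image"][:,:,::-1])
E
python3 - <<'E'
from h import *
cs={n:shot(n) for n in("scene","side","wrist")}
im=np.vstack([cs[n][0]["image"] for n in("scene","side")])
cv2.imwrite("pics/a.png",cs["scene"][0]["image"][:,:,::-1]);cv2.imwrite("pics/b.png",cs["side"][0]["image"][:,:,::-1]);cv2.imwrite("pics/c.png",cs["wrist"][0]["image"][:,:,::-1])
Z=dict(calipers=0,calipers_pivot=.01,rule=0,rule_pivot=.01,case=0,calipers_recess=.014,rule_recess=.014,lid_hinge=.034,lid_edge=.19,beeswax=0,tin=0,optic_mould=0,cork_pad=0,jacks=0,shears=0)
for n in("scene","wrist"):
  for l,z in Z.items():
    for r in imaging.place_of(cs[n][0],l)[:3]:
      print(n,l,np.round(r["pixel"]),round(r["confidence"],2),ray(cs[n],r["pixel"],z).round(3))
print(manip.get_state())
E
```

```text
pics
scene calipers [183. 269.] 0.85 [ 0.46  -0.308 -0.   ]
scene calipers [142. 230.] 0.66 [ 0.274 -0.27   0.   ]
scene calipers_pivot [163. 261.] 0.67 [ 0.408 -0.323  0.01 ]
scene calipers_pivot [157. 213.] 0.66 [ 0.267 -0.2    0.01 ]
scene rule [239. 215.] 0.59 [ 0.456 -0.064  0.   ]
scene rule_pivot [219. 210.] 0.95 [ 0.403 -0.086  0.01 ]
scene rule_pivot [228. 233.] 0.54 [ 0.482 -0.147  0.01 ]
scene case [266. 118.] 0.92 [0.22  0.423 0.   ]
scene case [311. 168.] 0.76 [0.511 0.255 0.   ]
scene calipers_recess [256. 122.] 0.87 [0.217 0.363 0.014]
scene calipers_recess [307. 174.] 0.66 [0.525 0.201 0.014]
scene rule_recess [317. 163.] 0.68 [0.522 0.274 0.014]
scene rule_recess [163. 292.] 0.68 [ 0.48  -0.4    0.014]
scene rule_recess [272. 111.] 0.59 [0.221 0.459 0.014]
scene lid_hinge [328. 151.] 0.89 [0.529 0.327 0.034]
scene lid_hinge [304. 175.] 0.71 [0.531 0.17  0.034]
scene lid_hinge [282. 107.] 0.63 [0.254 0.477 0.034]
scene lid_edge [350. 106.] 0.78 [0.563 0.373 0.19 ]
scene lid_edge [248. 115.] 0.77 [0.338 0.142 0.19 ]
scene lid_edge [307. 171.] 0.65 [0.624 0.009 0.19 ]
s
[... 689 characters left out ...]
26315675,  0.50088343, -0.42701364,  1.55041565,  0.22079026,
        1.13833025, -0.21030042]), 'qd': array([-1.78520227e-03,  5.18004463e-04,  7.32660908e-04, -3.86852930e-05,
       -1.99390349e-04,  3.65278493e-04,  2.66176059e-04]), 'joint_torque': array([ 9.80225923e-04, -5.66447318e+01, -5.80994993e+00, -2.79498804e+01,
       -6.65907422e-02,  2.08772288e-02, -2.49586225e-05]), 'position': array([6.49982388e-01, 7.22799621e-05, 2.92233737e-01]), 'eef_rot': array([-2.22132389e+00, -2.22150795e+00, -2.84175527e-05]), 'force': array([ 0.14430025, -0.09697511,  0.20844299]), 'ft_torque': array([ 0.02763396,  0.01875639, -0.0073582 ]), 'grip_force': 0.0, 'grip_width': 0.09159947208590644}
```

View images.

View pics/a.png

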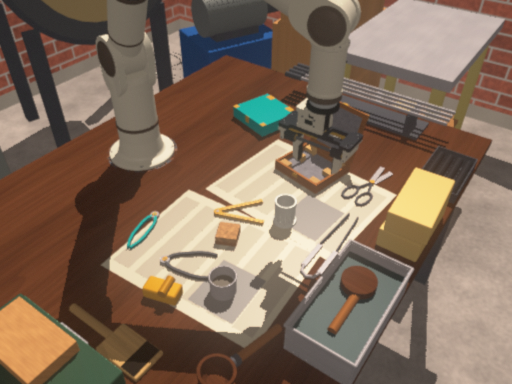

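View pics/c.png

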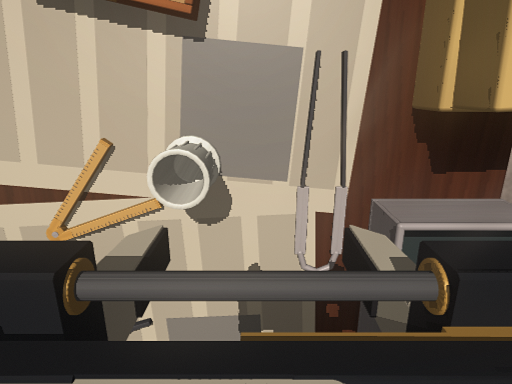

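```bash
python3 - <<'E'
from h import *
c=shot("wrist"); print(np.round(c[0]["hand_eye"],3)); print(np.round(c[1]))
for px in [(256,100),(256,192),(0,0),(511,0),(0,240),(511,240)]: print(px,ray(c,px,0).round(3))
E
```

```text
[[ 0.    -0.957 -0.289  0.078]
 [ 1.     0.    -0.     0.001]
 [ 0.    -0.289  0.957 -0.092]
 [ 0.     0.     0.     1.   ]]
[[330.   0. 256.]
 [  0. 330. 188.]
 [  0.   0.   1.]]
(256, 100) [0.651 0.066 0.   ]
(256, 192) [ 0.651 -0.043  0.   ]
(0, 0) [0.385 0.166 0.   ]
(511, 0) [0.916 0.166 0.   ]
(0, 240) [ 0.324 -0.107  0.   ]
(511, 240) [ 0.977 -0.107  0.   ]
```

View pics/b.png

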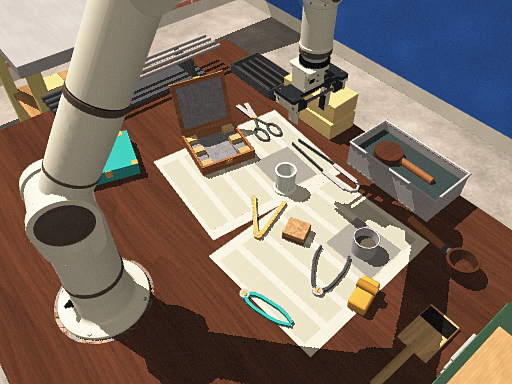

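play_rows --deltas "0 -0.8 -0.7 -0.3 0 0 0;0 -0.9 -0.7 -0.3 0 0 0;0 -0.9 -0.7 -0.3 0 0 0;0 -0.9 -0.7 -0.3 0 0 0;0 -0.9 -0.7 -0.3 0 0 0;0 -0.9 -0.7 -0.3 0 0 0;0 -0.9 -0.7 -0.3 0 0 0;0 -0.9 -0.7 -0.3 0 0 0;0 -0.9 -0.7 -0.3 0 0 0;0 -0.8 -0.6 -0.3 0 0 0;0 0 0 0 0 0 0"

```text
time: 2.8
position: [0.4757, -0.224, 0.3684]
eef_rot: [2.227, 2.213, -0.002]
force: [-0.4, 0.6, 0.2]
grip_width: 0.0918
grip_force: 0.0
```

```bash
python3 - <<'E'
from h import *
c=shot("wrist"); save(c,"d.png"); print(manip.get_state()["position"].round(3))
for l,z in dict(calipers=0,calipers_pivot=.01,rule=0,rule_pivot=.01,cork_pad=0,tin=0,beeswax=0,optic_mould=0).items():
    for r in imaging.place_of(c[0],l)[:2]: print(l,np.round(r["pixel"]),round(r["confidence"],2),ray(c,r["pixel"],z).round(4))
M={}
for l in("calipers","rule","cork_pad"):
    for i,r in enumerate(imaging.outline_of(c[0],l)[:2]): print(l,r["extent"],round(r["confidence"],2)); M[l+str(i)]=r["mask"]
import pickle; pickle.dump((M,c[1:],),open("m.pkl","wb"))
E
```

```text
[ 0.477 -0.222  0.368]
calipers [248. 200.] 0.92 [ 0.4639 -0.3044  0.    ]
calipers_pivot [207. 211.] 0.9 [ 0.4054 -0.3175  0.01  ]
calipers_pivot [102. 138.] 0.9 [ 0.2672 -0.2099  0.01  ]
rule [245.  31.] 0.87 [ 0.4639 -0.0768 -0.    ]
rule_pivot [195.  45.] 0.67 [ 0.4009 -0.0945  0.01  ]
cork_pad [260.  94.] 0.85 [ 0.483  -0.1536  0.    ]
tin [332. 195.] 0.63 [ 0.5877 -0.2972  0.    ]
beeswax [260. 254.] 0.94 [ 0.4825 -0.3935  0.    ]
beeswax [197.  42.] 0.35 [ 0.4014 -0.0897  0.    ]
calipers [91.5, 130.3, 50.0, 99.2] 0.92
calipers [199.1, 146.1, 102.6, 73.1] 0.76
rule [187.0, 0.0, 113.7, 55.2] 0.69
cork_pad [232.8, 62.2, 60.8, 63.7] 0.94
```

View pics/d.png

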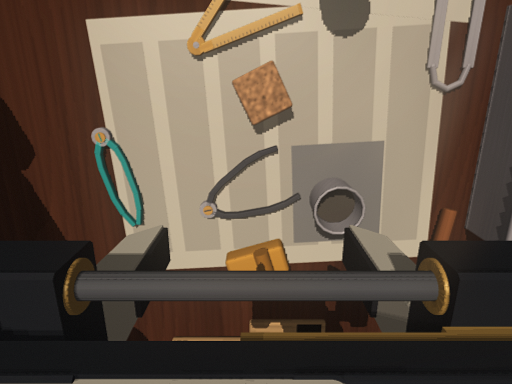

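```bash
python3 - <<'E'
from h import *
import pickle
M,cc=pickle.load(open("m.pkl","rb")); c=(None,)+tuple(cc)
def g(c,px,z): return ray(c,px,z)[:2]
p=g(c,(208,209.5),.01); a=g(c,(300,196),.008); b=g(c,(277,149),.008)
for n,q in(("lowtip",a),("uptip",b)): d=q-p; print("cal",n,q.round(4),np.linalg.norm(d).round(4),np.arctan2(d[1],d[0]).round(3))
print("piv",p.round(4))
p=g(c,(196,45),.01);a=g(c,(301,9),.005); d=a-p;print("rule piv",p.round(4),"low",a.round(4),np.linalg.norm(d).round(4),np.arctan2(*d[::-1]).round(3))
# cork corners top z=.028
for px in((233,83),(272,62),(292,99),(254,118)): print("cork",g(c,px,.028).round(3))
# beeswax top, tin
print("tin rim", [g(c,x,.054).round(3) for x in((311,208),(364,208))], "wax",[g(c,x,.034).round(3) for x in((227,260),(282,240))])
# first wrist
R=Rn.from_rotvec([-2.22132389,-2.22150795,0]).as_matrix();T=np.eye(4);T[:3,:3]=R;T[:3,3]=[.65,0,.2922]
W=T@np.array([[0,-.957,-.289,.078],[1,0,0,.001],[0,-.289,.957,-.092],[0,0,0,1]])
c1=(None,cc[0],W[:3,:3].T,-W[:3,:3].T@W[:3,3])
p=g(c1,(55,234),.01)
for px in((109,143),(160,205)): q=g(c1,px,.008);d=q-p; print("rule",p.round(4),q.round(4),np.linalg.norm(d).round(4),np.arctan2(*d[::-1]).round(3))
print("mould base",g(c1,(190,180),0))
E
```

```text
cal lowtip [ 0.5401 -0.2961] 0.1349 0.143
cal uptip [ 0.506  -0.2274] 0.1328 0.724
piv [ 0.4065 -0.3153]
rule piv [ 0.4021 -0.0942] low [ 0.5337 -0.0533] 0.1378 0.301
cork [ 0.449 -0.14 ]
cork [ 0.497 -0.116]
cork [ 0.523 -0.16 ]
cork [ 0.475 -0.183]
tin rim [array([ 0.549, -0.298]), array([ 0.618, -0.298])] wax [array([ 0.434, -0.384]), array([ 0.513, -0.353])]
rule [ 0.4028 -0.0939] [0.4831 0.0186] 0.1382 0.95
rule [ 0.4028 -0.0939] [ 0.5352 -0.0566] 0.1375 0.275
mould base [ 0.57158294 -0.02745561]
```

play_rows --deltas "0 -0.9 -0.26 0.8 0 0 0;0 -0.9 -0.25 0.9 0 0 0;0 -0.96 -0.25 0.9 0 0 0;0 0 0 0.9 0 0 8.15;0 0 0 0.9 0 0 8.15;0 0 0 0.9 0 0 8.15;0 0 0 0.9 0 0 8.15;0 0 0 0.9 0 0 8.15;0 0 0 0.9 0 0 8.15;0 0 0 0.9 0 0 8.15;0 0 0 0.7 0 0 8.15;0 0 0 0 0 0 0"

```text
time: 4.6
position: [0.4571, -0.2879, 0.1248]
eef_rot: [-3.066, -0.673, 0.006]
force: [-0.8, -0.4, -0.1]
grip_width: 0.092
grip_force: 0.0
```

```bash
cat >> h.py <<'E'
def pose():
    s=manip.get_state(); R=Rn.from_rotvec(s["eef_rot"]).as_matrix(); return np.array(s["position"]),R
def goto(p,ya,tilt=0,ref=None):
    """tool-frame shift (units) and turn (deg) to reach TCP p with tool y at world angle ya; tilt about tool x (deg)"""
    P,R=pose() if ref is None else ref
    y=np.array([np.cos(ya),np.sin(ya),0]); z=np.array([0,0,-1.]); Rt=np.c_[np.cross(y,z),y,z]@Rn.from_euler("x",tilt,degrees=True).as_matrix()
    print("shift",(R.T@(np.array(p)-P)/.025).round(2),"turn",np.degrees(Rn.from_matrix(R.T@Rt).as_rotvec()).round(2))
E
python3 - <<'E'
from h import *
P,R=pose(); print(P.round(4),np.degrees(np.arctan2(R[1,1],R[0,1])),R[:,2].round(3))
c=shot("wrist"); save(c,"e.png")
for l,z in dict(calipers=0,calipers_pivot=.01).items():
    for r in imaging.place_of(c[0],l)[:2]: print(l,np.round(r["pixel"]),round(r["confidence"],2),ray(c,r["pixel"],z).round(4))
# expected pixel of pads
goto([.4582,-.2914,.069],.433-np.pi/2)
E
```

```text
[ 0.4571 -0.2879  0.1248] -65.24581274409184 [-0.004  0.002 -1.   ]
shift [-0.07  0.07  2.36] turn [ 0.04 -0.03  0.2 ]
```

View pics/e.png

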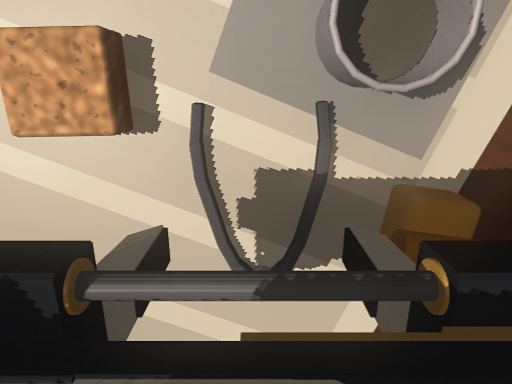

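play_rows --deltas "0 -0.04 0.04 0.8 0 0 0;0 -0.03 0.03 0.8 0 0 0;0 0 0 0.7 0 0 0.2;0 0 0 0 0 0 0;0.6 0 0 0 0 0 0;0.8 0 0 0 0 0 0;0.8 0 0 0 0 0 0;0.8 0 0 0 0 0 0;0.8 0 0 0 0 0 0;0.8 0 0 0 0 0 0" --newtons 20

```text
time: 5.75
position: [0.4581, -0.2915, 0.0703]
eef_rot: [3.069, 0.669, 0.001]
force: [0.7, -0.3, 2.1]
grip_width: 0.0482
grip_force: 1.6
```

play_rows --deltas "1 0 0 0 0 0 0;1 0 0 0 0 0 0;1 0 0 0 0 0 0;1 0 0 0 0 0 0;1 0 0 0 0 0 0" --newtons 30

```text
time: 6.25
position: [0.4579, -0.2914, 0.07]
eef_rot: [3.069, 0.669, 0.001]
force: [0.6, -0.0, 5.3]
grip_width: 0.0413
grip_force: 30.0
```

play_rows --deltas "1 0 0 -0.3 0 0 0;1 0 0 -0.9 0 0 0;1 0 0 -0.9 0 0 7.8;1 0 0 -0.9 0 0 7.8;1 0 0 -0.9 0 0 7.8;1 0 0 -0.9 0 0 7.8;1 0 0 -0.9 0 0 7.8;1 -0.17 -0.8 -0.2 0 0 0;1 -0.17 -0.95 -0.2 0 0 0;1 -0.17 -0.95 -0.2 0 0 0;1 -0.17 -0.95 -0.2 0 0 0;1 -0.17 -0.95 -0.2 0 0 0"

```text
time: 7.45
position: [0.4646, -0.1735, 0.237]
eef_rot: [-3.116, 0.394, 0.003]
force: [0.2, 0.6, -1.6]
grip_width: 0.0408
grip_force: 30.0
```

play_rows --deltas "1 -0.17 -0.95 -0.2 0 0 0;1 -0.17 -0.95 -0.2 0 0 0;1 -0.17 -0.95 -0.2 0 0 0;1 -0.17 -0.95 -0.2 0 0 0;1 -0.17 -0.95 -0.2 0 0 0;1 -0.17 -0.95 -0.2 0 0 0;1 -0.17 -0.95 -0.2 0 0 0;1 -0.17 -0.95 -0.2 0 0 0;1 -0.17 -0.95 -0.2 0 0 0;1 -0.17 -0.95 -0.2 0 0 0;1 -0.17 -0.9 -0.2 0 0 0;1 -0.17 -0.8 -0.2 0 0 0"

```text
time: 8.65
position: [0.4849, 0.1102, 0.2969]
eef_rot: [3.116, -0.393, -0.003]
force: [0.3, 0.4, -2.6]
grip_width: 0.0413
grip_force: 30.0
```

play_rows --deltas "1 -0.17 -0.95 -0.2 0 0 0;1 -0.17 -0.95 -0.2 0 0 0;1 -0.17 -0.8 -0.2 0 0 0;1 -0.17 -0.8 -0.2 0 0 0;1 0 0 0 0 0 0"

```text
time: 9.15
position: [0.4903, 0.2015, 0.3175]
eef_rot: [-3.116, 0.386, 0.001]
force: [0.8, 0.3, -1.1]
grip_width: 0.0408
grip_force: 30.0
```

```bash
python3 - <<'E'
from h import *
P,R=pose(); print(P.round(4),np.degrees(np.arctan2(R[1,1],R[0,1])),R[:,2].round(3))
c=shot("wrist"); save(c,"f.png")
for l,z in dict(case=0,calipers_recess=.014,rule_recess=.014,lid_hinge=.034,lid_edge=.19).items():
    for r in imaging.place_of(c[0],l)[:2]: print(l,np.round(r["pixel"]),round(r["confidence"],2),ray(c,r["pixel"],z).round(4))
for r in imaging.place_of(c[0],"calipers_pivot")[:2]: print("piv",np.round(r["pixel"]),r["confidence"], R.T@(ray(c,r["pixel"],P[2]-.06)-P))
E
```

```text
[0.4903 0.2015 0.3175] -104.13370310952746 [-0.     0.002 -1.   ]
case [216. 140.] 0.85 [0.5194 0.2456 0.    ]
case [506. 166.] 0.42 [ 0.3984 -0.1034  0.    ]
calipers_recess [236. 142.] 0.78 [0.5131 0.2201 0.014 ]
rule_recess [186. 144.] 0.73 [0.5258 0.279  0.014 ]
lid_hinge [142. 147.] 0.78 [0.5366 0.3248 0.034 ]
piv [414.  42.] 0.4 [0.09840714 0.06772151 0.05981298]
```

View pics/f.png

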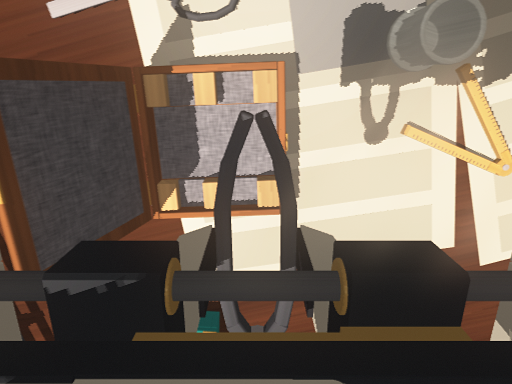

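```bash
python3 - <<'E'
from h import *
c=shot("wrist"); P,R=pose()
px=dict(a=(284,62),b=(285,213),cc=(157,218),d=(143,67))
q={k:ray(c,v,.034)[:2] for k,v in px.items()}
for k in q: print(k,q[k].round(4))
for i,j in("ab","dc"): 
    j="cc" if j=="c" else j; d=q[i]-q[j]; print(i,j,np.linalg.norm(d),np.degrees(np.arctan2(d[1],d[0])))
for i,j in(("a","d"),("b","cc")): d=q[j]-q[i]; print(i,j,np.linalg.norm(d),np.degrees(np.arctan2(d[1],d[0])))
print(sum(q.values())/4)
# tips of held calipers in tool frame at height of tool ~ 61 below tcp
for v in((246,114),(263,114),(224,325),(287,325)): print(v,(R.T@(ray(c,v,P[2]-.061)-P)).round(4))
s=shot("scene")
for l,z in dict(case=0,calipers_recess=.014,rule_recess=.014,lid_hinge=.034,lid_edge=.19).items():
    for r in imaging.place_of(s[0],l)[:2]: print(l,np.round(r["pixel"]),round(r["confidence"],2),ray(s,r["pixel"],z).round(4))
save(s,"s2.png")
E
```

```text
a [0.5863 0.1407]
b [0.4185 0.1784]
cc [0.4513 0.3312]
d [0.6192 0.2877]
a b 0.17198999159018455 -12.668595016648032
d cc 0.17336862533929662 -14.519341200356862
a d 0.15069585272722757 77.41340377516536
b cc 0.15630204600611283 77.88268618443179
[0.51884988 0.23449575]
(246, 114) [ 0.0682 -0.0038  0.061 ]
(263, 114) [0.0682 0.004  0.061 ]
(224, 325) [-0.0463 -0.017   0.061 ]
(287, 325) [-0.0463  0.018   0.061 ]
case [309. 169.] 0.88 [0.5085 0.2457 0.    ]
case [266. 118.] 0.59 [0.2198 0.4245 0.    ]
calipers_recess [306. 174.] 0.97 [0.523  0.1987 0.014 ]
calipers_recess [260. 119.] 0.95 [0.2183 0.3843 0.014 ]
rule_recess [319. 166.] 0.82 [0.534  0.2624 0.014 ]
lid_hinge [332. 154.] 0.74 [0.5492 0.3189 0.034 ]
lid_hinge [319. 162.] 0.71 [0.538  0.2553 0.034 ]
lid_edge [352. 104.] 0.93 [0.5619 0.3876 0.19  ]
lid_edge [244. 116.] 0.91 [0.3326 0.1322 0.19  ]
```

```bash
python3 - <<'E'
import cv2
im=cv2.imread("pics/f.png")[50:230,100:300]
im=cv2.resize(im,None,fx=3.3,fy=3.3,interpolation=cv2.INTER_CUBIC)
for i in range(0,200,20): cv2.putText(im,str(100+i),(int(i*3.3),8),0,.3,(0,255,0)); cv2.line(im,(int(i*3.3),10),(int(i*3.3),16),(0,255,0))
for i in range(0,180,20): cv2.putText(im,str(50+i),(0,int(i*3.3)+4),0,.3,(0,255,0))
cv2.imwrite("pics/g.png",im)
E
```

```text
(no output)
```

View pics/g.png

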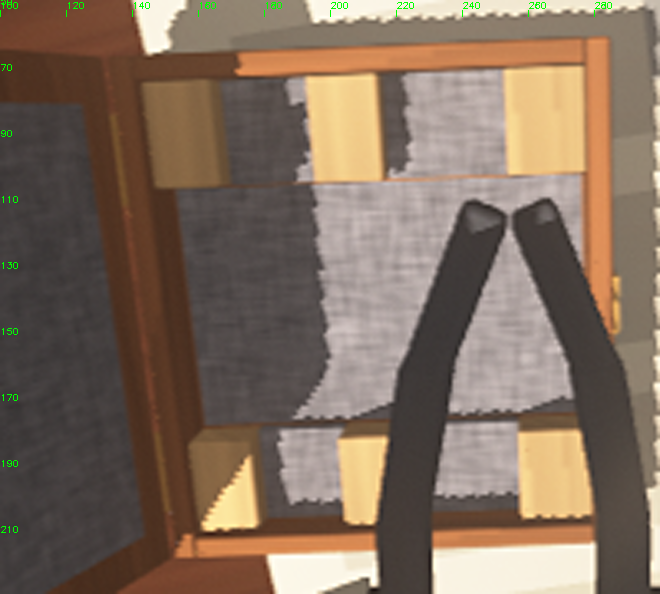

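```bash
python3 - <<'E'
from h import *
c=shot("wrist")
yaw=np.radians(-13); ex=np.array([np.cos(yaw),np.sin(yaw)]); ey=np.array([-ex[1],ex[0]])
for C in([.5208,.2395],[.520,.2425]):
  C=np.array(C)
  for n,x,y,z in(("midR top rack",.045,-.005,.028),("rightL",.045,-.047,.028),("midL",.045,.019,.028),("leftR",.045,.051,.028),("right low rack L near",-.045,-.047,.028),("corner a",.088,-.082,.034),("b",-.088,-.082,.034),("c",-.088,.082,.034),("d",.088,.082,.034)):
    X=C+x*ex+y*ey; print(n,proj(c,[*X,z]).round(1))
  print()
E
```

```text
midR top rack [216.6 103.3]
rightL [254.  102.4]
midL [195.2 103.9]
leftR [166.7 104.6]
right low rack L near [256.  179.9]
corner a [285.8  60.1]
b [285.6 214.5]
c [151.3 217.6]
d [132.2  64.1]

midR top rack [214.2 104.7]
rightL [251.6 103.8]
midL [192.9 105.3]
leftR [164.4 106. ]
right low rack L near [253.7 181.1]
corner a [283.2  61.6]
b [283.3 215.7]
c [149.2 218.8]
d [129.8  65.6]
```

```bash
python3 - <<'E'
from h import *
P,R=pose()
for n in("scene","side"):
  c=shot(n); save(c,"h_%s.png"%n)
  for l,dz in(("calipers_pivot",.06),("calipers",.07)):
    for r in imaging.place_of(c[0],l)[:3]: print(n,l,np.round(r["pixel"]),round(r["confidence"],2),(R.T@(ray(c,r["pixel"],P[2]-dz)-P)).round(4))
  print("expected pivot",proj(c,P+R@[-.065,0,.06]),"tip",proj(c,P+R@[.07,0,.06]))
a=cv2.imread("pics/h_scene.png"); b=cv2.imread("pics/h_side.png")
def crop(c,f):
  u,v=map(int,proj(c,P+R@[0,0,.06])); return cv2.resize(f[max(v-50,0):max(v-50,0)+100,u-65:u+65],(390*2,300*2-4),interpolation=cv2.INTER_CUBIC),(u-65,max(v-50,0))
x,o=crop(c,b); print(o); cv2.imwrite("pics/i.png",x)
E
```

```text
scene calipers_pivot [155. 212.] 0.55 [0.1296 0.5615 0.06  ]
scene calipers_pivot [286.  93.] 0.47 [-0.0723 -0.0044  0.06  ]
scene calipers [142. 228.] 0.87 [0.1442 0.6043 0.07  ]
scene calipers [296. 103.] 0.77 [-0.0224  0.0034  0.07  ]
scene calipers [230. 237.] 0.27 [0.2804 0.4812 0.07  ]
expected pivot [286.89614741  94.39022226] tip [320.40745511 112.73410794]
side calipers_pivot [245. 291.] 0.89 [-0.1708  0.5825  0.0599]
side calipers_pivot [193.  97.] 0.8 [-0.0606 -0.0029  0.06  ]
side calipers [212.  95.] 0.88 [-0.0071 -0.0066  0.07  ]
side calipers [264. 306.] 0.8 [-0.15    0.6197  0.0699]
expected pivot [191.60854565  98.43617491] tip [238.64652761  85.89371062]
(149, 42)
```

View pics/i.png

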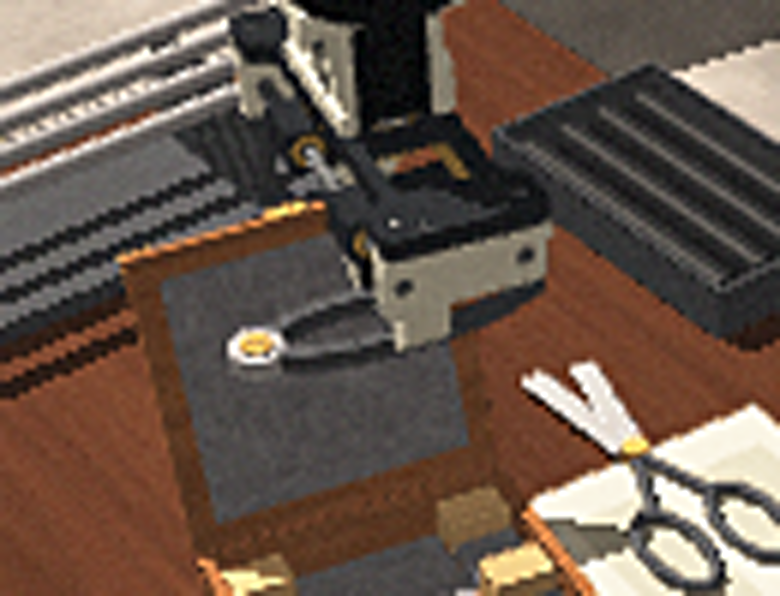

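```bash
python3 - <<'E'
from h import *
goto([.5197,.2136,.0855],np.radians(-103))
s=shot("side")
C=np.array([.5207,.24]);yaw=np.radians(-13); ex=np.array([np.cos(yaw),np.sin(yaw)]); ey=np.array([-ex[1],ex[0]])
# lid angle: from scene lid_edge pixel(352,104)
c=shot("scene"); H=C+.082*ey
for a in np.arange(1.6,2.3,.1):
  e=H-ey*.164*np.cos(a)+0*ey; z=.034+.164*np.sin(a); o=np.array([*( e+ey*.0085*np.sin(a)),z+.0085*np.cos(a)])
  print(round(a,2),proj(c,o).round(1),proj(s,o).round(1))
for n,q in(("scene",c),("side",s)):
  for r in imaging.place_of(q[0],"lid_edge")[:2]: print(n,r)
E
```

```text
shift [ 0.95 -0.88  9.27] turn [-0.   0.  -1.4]
1.6 [338.  107.4] [203.1  81.4]
1.7 [341.4 106.3] [201.1  79.1]
1.8 [344.6 105.6] [199.2  77.4]
1.9 [347.6 105.5] [197.5  76.3]
2.0 [350.3 105.9] [195.9  75.7]
2.1 [352.8 106.7] [194.5  75.6]
2.2 [355. 108.] [193.2  76.1]
scene {'pixel': [350.5, 105.1], 'confidence': 0.86}
scene {'pixel': [246.0, 117.1], 'confidence': 0.56}
side {'pixel': [194.8, 77.7], 'confidence': 0.64}
side {'pixel': [294.1, 231.9], 'confidence': 0.64}
```

play_rows --deltas "1 0.5 -0.44 0.3 0 0 -0.7;1 0.45 -0.44 0.8 0 0 -0.7;1 0 0 0.9 0 0 0;1 0 0 0.9 0 0 0;1 0 0 0.9 0 0 0;1 0 0 0.9 0 0 0;1 0 0 0.9 0 0 0;1 0 0 0.8 0 0 0;1 0 0 0.5 0 0 0;1 0 0 0 0 0 0"

```text
time: 11.4
position: [0.5184, 0.2133, 0.1429]
eef_rot: [3.12, -0.355, -0.005]
force: [-0.6, 0.6, -2.5]
grip_width: 0.041
grip_force: 30.0
```

```bash
python3 - <<'E'
from h import *
goto([.5197,.2136,.0855],np.radians(-103)); print(manip.get_state()["force"])
E
```

```text
shift [ 0.05 -0.03  2.3 ] turn [0.12 0.17 0.  ]
[-0.56602979  0.5583642  -2.54890974]
```

play_rows --deltas "1 0.05 -0.03 0.5 0.12 0.17 0;1 0 0 0.5 0 0 0;1 0 0 0.4 0 0 0;1 0 0 0.4 0 0 0;1 0 0 0.3 0 0 0;1 0 0 0.2 0 0 0;1 0 0 0 0 0 0"

```text
time: 12.1
position: [0.5208, 0.2147, 0.0865]
eef_rot: [-3.12, 0.355, -0.004]
force: [-1.0, 1.0, -2.1]
grip_width: 0.0413
grip_force: 30.0
```

play_rows --deltas "1 0 0 0.08 0 0 0;1 0 0 0 0 0 0;0.5 0 0 0 0 0 0;0.46 0 0 0 0 0 0;0.46 0 0 0 0 0 0;0.46 0 0 0 0 0 0"

```text
time: 12.7
position: [0.5213, 0.214, 0.0855]
eef_rot: [-3.12, 0.356, -0.006]
force: [-0.9, 0.2, 0.6]
grip_width: 0.0496
grip_force: 0.0
```

play_rows --deltas "0.46 0 0 -0.4 0 0 0;0.46 0 0 -0.9 0 0 0;0.46 0 0 -0.9 0 0 0;0.46 0 0 -0.9 0 0 0;0.46 0 0 -0.9 0 0 0;0.46 0 0 -0.9 0 0 0;0.3 0 0 -0.9 0 0 0;0.2 -0.8 0 -0.9 0 0 0;0.12 -0.8 0.3 -0.9 0 0 0;0.12 0 0 0 0 0 0"

```text
time: 13.7
position: [0.479, 0.2168, 0.2788]
eef_rot: [-3.117, 0.352, -0.011]
force: [0.8, -0.4, -0.2]
grip_width: 0.0766
grip_force: 0.0
```

```bash
python3 - <<'E'
from h import *
c=shot("wrist"); save(c,"j.png"); P,R=pose(); print(P)
C=np.array([.5207,.24]);yaw=np.radians(-13); ex=np.array([np.cos(yaw),np.sin(yaw)]); ey=np.array([-ex[1],ex[0]])
def cs(w): d=w[:2]-C; return (np.array([d@ex,d@ey])*1000).round(1)
for l,z in dict(calipers=.014,calipers_pivot=.024,calipers_recess=.014,rule_recess=.014).items():
    for r in imaging.place_of(c[0],l)[:2]: print(l,np.round(r["pixel"]),round(r["confidence"],2),cs(ray(c,r["pixel"],z)))
goto([.4513,-.0591,.16],.62-np.pi/2)
E
```

```text
[0.4798322  0.21625428 0.27739338]
calipers [253. 130.] 0.76 [  3.5 -28. ]
calipers_pivot [253. 190.] 0.68 [-61.5 -28.2]
calipers_recess [252. 130.] 0.69 [  2.7 -26.6]
calipers_recess [249. 132.] 0.67 [  1.2 -24.2]
rule_recess [188. 135.] 0.68 [-2.6 41.9]
shift [ 1.35 10.96  4.56] turn [-2.000e-02 -1.500e-01 -4.856e+01]
```

View pics/j.png

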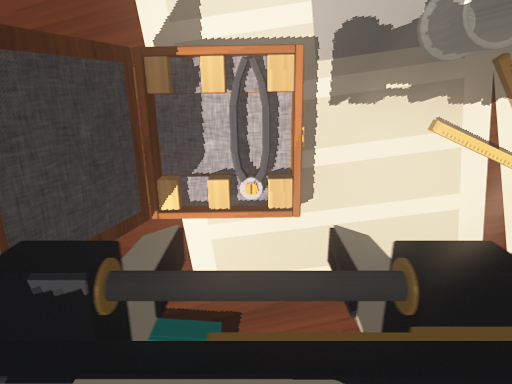

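play_rows --deltas "0.12 0.11 0.9 0.2 0 0 0;0.12 0.11 0.91 0.2 0 0 0;0.12 0.11 0.91 0.2 0 0 0;0.12 0.11 0.91 0.2 0 0 0;0.12 0.11 0.91 0.2 0 0 0;0.12 0.11 0.92 0.2 0 0 0;0.12 0.11 0.92 0.2 0 0 0;0.12 0.11 0.92 0.2 0 0 0;0.12 0.11 0.92 0.2 0 0 0;0.12 0.12 0.92 0.2 0 0 0;0.12 0.12 0.92 0.2 0 0 0;0.12 0.12 0.9 0.2 0 0 0"

```text
time: 15.15
position: [0.451, -0.0601, 0.2135]
eef_rot: [-3.12, 0.356, -0.002]
force: [-0.9, -0.4, -0.8]
grip_width: 0.0808
grip_force: 0.0
```

play_rows --deltas "0.12 0 0 0.36 0 0 -8.1;0.12 0 0 0.36 0 0 -8.1;0.12 0 0 0.36 0 0 -8.1;0.12 0 0 0.36 0 0 -8.1;0.12 0 0 0.36 0 0 -8.1;0.12 0 0 0.36 0 0 -8.1;0.12 0 0 0 0 0 0"

```text
time: 15.85
position: [0.4504, -0.0589, 0.1587]
eef_rot: [-2.989, -0.961, -0.0]
force: [0.2, 0.2, -0.0]
grip_width: 0.0806
grip_force: 0.0
```

```bash
python3 - <<'E'
from h import *
c=shot("wrist"); save(c,"k.png"); P,R=pose(); print(P.round(4))
for l,z in dict(rule=.0,rule_pivot=.01,cork_pad=0).items():
    for r in imaging.place_of(c[0],l)[:2]: w=ray(c,r["pixel"],z); print(l,np.round(r["pixel"]),round(r["confidence"],2),w.round(4),(R.T@(w-P)).round(4))
for r in imaging.outline_of(c[0],"rule")[:1]:
  m=r["mask"].astype(np.uint8); cn=max(cv2.findContours(m,0,2)[0],key=cv2.contourArea); print(r["extent"])
  for q in cv2.approxPolyDP(cn,4,True)[:,0]: w=ray(c,q,.01); print(q,w.round(4),(R.T@(w-P)).round(4)[:2])
goto([.4513,-.0591,.069],.62-np.pi/2)
E
```

```text
[ 0.4508 -0.0589  0.1594]
rule [278. 194.] 0.71 [ 0.4592 -0.0752  0.    ] [-0.0028  0.0183  0.1594]
rule_pivot [253. 265.] 0.96 [ 0.4004 -0.0926  0.01  ] [-0.0608 -0.0015  0.1493]
cork_pad [376. 225.] 0.67 [ 0.485 -0.156  0.   ] [-0.0286  0.0991  0.1592]
[180.8, 98.5, 144.1, 172.5]
[322 103] [ 0.5341 -0.0573  0.01  ] [0.0686 0.0472]
[304 103] [ 0.5267 -0.047   0.01  ] [0.0685 0.0344]
[258 248] [ 0.4157 -0.0868  0.01  ] [-0.045   0.0026]
[249 244] [ 0.4143 -0.0788  0.01  ] [-0.0415 -0.0047]
[198 102] [0.4835 0.0144 0.01  ] [ 0.0689 -0.0406]
[180 107] [0.4732 0.0229 0.01  ] [ 0.0654 -0.0536]
[244 270] [ 0.3927 -0.0891  0.01  ] [-0.0651 -0.0089]
[269 267] [ 0.407  -0.1042  0.01  ] [-0.0622  0.0117]
shift [-0.04 -0.    3.67] turn [ 0.07 -0.22 -0.06]
```

play_rows --deltas "0.12 -0.04 -0.1 0.8 0 0 -2.5;0.12 0 0 0.9 0 0 0;0.12 0 0 0.9 0 0 0;0.12 0 0 0.7 0 0 0;0.12 0 0 0.35 0 0 0;0.12 0 0 0 0 0 0;0.5 0 0 0 0 0 0;0.8 0 0 0 0 0 0;1 0 0 0 0 0 0;1 0 0 0 0 0 0;1 0 0 0 0 0 0;1 0 0 0 0 0 0" --newtons 20

```text
time: 17.3
position: [0.4499, -0.0571, 0.0697]
eef_rot: [2.969, 1.025, 0.007]
force: [0.1, 0.3, 1.5]
grip_width: 0.0373
grip_force: 1.1
```

play_rows --deltas "1 0 0 0 0 0 0;1 0 0 0 0 0 0;1 0 0 0 0 0 0;1 0 0 0 0 0 0;1 0 0 0 0 0 0;1 0 0 0 0 0 0" --newtons 30

```text
time: 17.9
position: [0.4494, -0.057, 0.0694]
eef_rot: [-2.969, -1.025, -0.005]
force: [-1.0, 0.4, 4.0]
grip_width: 0.0229
grip_force: 29.8
```

play_rows --deltas "1 0 0 -0.4 0 0 0;1 0 0 -0.9 0 0 0;1 0 0 -0.9 0 0 7.7;1 0 0 -0.9 0 0 7.7;1 0 0 -0.9 0 0 7.7;1 0 0 -0.9 0 0 7.7;1 0 0 -0.9 0 0 7.7;1 0 0 -0.9 0 0 7.7;1 0 -0.8 -0.2 0 0 0;1 0 -0.9 -0.2 0 0 0;1 0 -0.95 -0.2 0 0 0;1 0.1 -0.95 -0.2 0 0 0"

```text
time: 19.1
position: [0.4633, 0.0321, 0.2575]
eef_rot: [-3.132, 0.222, -0.004]
force: [-0.1, -0.7, -1.4]
grip_width: 0.0225
grip_force: 29.8
```

play_rows --deltas "1 0 -0.95 -0.2 0 0 0;1 0 -0.95 -0.2 0 0 0;1 0 -0.95 0 0 0 0;1 0 -0.95 0 0 0 0;1 0 -0.85 0 0 0 0;1 0 0 0 0 0 0"

```text
time: 19.7
position: [0.4799, 0.1499, 0.2676]
eef_rot: [-3.131, 0.214, -0.005]
force: [0.3, 0.1, -0.9]
grip_width: 0.0227
grip_force: 29.8
```

```bash
python3 - <<'E'
from h import *
P,R=pose(); print(P.round(4),np.degrees(np.arctan2(R[1,1],R[0,1])))
for n in("wrist","side","scene"):
  c=shot(n); save(c,"l_%s.png"%n)
  for l,dz in(("rule_pivot",.0595),("rule",.0695)):
    for r in imaging.place_of(c[0],l)[:2]: print(n,l,np.round(r["pixel"]),round(r["confidence"],2),(R.T@(ray(c,r["pixel"],P[2]-dz)-P)).round(4))
  for r in imaging.outline_of(c[0],"rule")[:1]:
    m=r["mask"].astype(np.uint8); cn=max(cv2.findContours(m,0,2)[0],key=cv2.contourArea); print(r["extent"],r["confidence"])
    for q in cv2.approxPolyDP(cn,4,True)[:,0]: w=ray(c,q,P[2]-.0595); print(q,(R.T@(w-P)).round(4)[:2])
E
```

```text
[0.4799 0.1499 0.2676] -97.81884696270404
wrist rule [255. 250.] 0.65 [-0.0049  0.0002  0.0695]
wrist rule [170. 138.] 0.58 [ 0.0562 -0.0418  0.0698]
[231.8, 105.7, 55.6, 226.0] 0.75
[235 108] [ 0.0709 -0.0088]
[234 270] [-0.011  -0.0108]
[276 269] [-0.0104  0.011 ]
[285 111] [0.0696 0.0137]
side rule_pivot [200. 125.] 0.71 [-0.0672 -0.0029  0.0593]
side rule [220. 123.] 0.48 [-0.014   0.0067  0.0694]
side rule [213. 140.] 0.46 [-0.0612  0.0557  0.0691]
[198.2, 116.9, 26.2, 18.9] 0.62
[223 121] [-0.0074  0.0136]
[208 122] [-0.0435 -0.0034]
[198 130] [-0.0809  0.012 ]
[221 126] [-0.0219  0.029 ]
scene rule_pivot [275. 116.] 0.69 [-0.0583 -0.0043  0.0593]
scene rule [287. 128.] 0.75 [-0.0011  0.0092  0.0695]
[268.6, 121.2, 39.9, 16.0] 0.45
[290 123] [-0.0014 -0.0048]
[289 131] [0.0236 0.0296]
[304 138] [0.076  0.0282]
[310 135] [0.0787 0.0049]
```

```bash
python3 - <<'E'
from h import *
goto([.5283,.2515,.19],np.radians(-103),20)
E
```

```text
shift [ 1.29 -4.44  3.1 ] turn [19.88  0.67  4.85]
```

play_rows --deltas "1 0.26 -0.8 0.6 0 0 0;1 0.26 -0.9 0.6 0 0 0;1 0.26 -0.9 0.6 0 0 0;1 0.26 -0.9 0.6 0 0 0;1 0.25 -0.9 0.6 0 0 0;1 0 0 0 6.6 0.2 1.6;1 0 0 0 6.6 0.2 1.6;1 0 0 0 6.6 0.2 1.6;1 0 0 0 0 0 0"

```text
time: 21.2
position: [0.5285, 0.2458, 0.1911]
eef_rot: [-2.778, 0.327, -0.052]
force: [0.1, -1.0, -1.8]
grip_width: 0.023
grip_force: 29.8
```

```bash
python3 - <<'E'
from h import *
goto([.5283,.2515,.086],np.radians(-103),20)
P,R=pose(); print(P,manip.get_state()["joint_positions"].round(2))
for n in("side","scene"):
  c=shot(n); save(c,"m_%s.png"%n)
E
```

```text
shift [-0.05  1.22  4.03] turn [ 0.16  0.05 -0.43]
[0.52852042 0.24577523 0.19112844] [-0.04  0.43 -0.35  1.96 -0.26  0.6  -1.96]
```

play_rows --deltas "1 -0.05 0.25 0.8 0.16 0 -0.4;1 0 0.25 0.8 0 0 0;1 0 0.2 0.7 0 0 0;1 0 0.2 0.7 0 0 0;1 0 0.16 0.5 0 0 0;1 0 0.1 0.3 0 0 0;1 0 0.06 0.2 0 0 0;1 0 0 0 0 0 0"

```text
time: 22.1
position: [0.5279, 0.2571, 0.0879]
eef_rot: [-2.777, 0.303, -0.055]
force: [-0.9, -0.0, -1.4]
grip_width: 0.0227
grip_force: 29.8
```

```bash
python3 - <<'E'
from h import *
goto([.5283,.2515,.0846],np.radians(-103),20)
print(manip.get_state()["force"])
E
```

```text
shift [0.06 0.25 0.05] turn [-0.06  0.13  0.51]
[-0.88412274 -0.02055041 -1.40484844]
```

play_rows --deltas "1 0.06 0.2 0.05 0 0 0.5;1 0 0.03 0 0 0 0;1 0 0 0 0 0 0;0.7 0 0 0 0 0 0;0.64 0 0 0 0 0 0;0.64 0 0 0 0 0 0;0.64 0 0 0 0 0 0"

```text
time: 22.8
position: [0.5288, 0.2508, 0.085]
eef_rot: [-2.775, 0.318, -0.054]
force: [0.3, -0.2, 0.0]
grip_width: 0.0329
grip_force: 0.0
```

play_rows --deltas "0.64 0 0 -0.4 0 0 0;0.64 0 0 -0.8 0 0 0;0.64 0 0 -0.9 0 0 0;0.64 0 0 -0.9 0 0 0;0.64 0 0 -0.9 0 0 0;0.64 0 0 -0.9 0 0 0;0.64 -0.8 0 -0.6 -6.6 0 0;0.64 -0.8 0 -0.6 -6.6 0 0;0.64 -0.4 0 -0.6 -6.6 0 0;0.64 0 0 0 0 0 0"

```text
time: 23.8
position: [0.4683, 0.2165, 0.2444]
eef_rot: [-3.115, 0.344, -0.005]
force: [-0.1, 1.0, 0.2]
grip_width: 0.0331
grip_force: 0.0
```

```bash
python3 - <<'E'
from h import *
c=shot("wrist"); save(c,"n.png"); P,R=pose(); print(P)
C=np.array([.5207,.24]);yaw=np.radians(-13); ex=np.array([np.cos(yaw),np.sin(yaw)]); ey=np.array([-ex[1],ex[0]])
def cs(w): d=w[:2]-C; return (np.array([d@ex,d@ey])*1000).round(1)
for l,z in dict(calipers=.014,calipers_pivot=.024,rule=.014,rule_pivot=.024,rule_recess=.014,calipers_recess=.014).items():
    for r in imaging.place_of(c[0],l)[:2]: print(l,np.round(r["pixel"]),round(r["confidence"],2),cs(ray(c,r["pixel"],z)))
E
```

```text
[0.46855548 0.21494763 0.24281976]
calipers [249. 124.] 0.58 [  1.6 -26.3]
calipers_pivot [250. 185.] 0.86 [-57.6 -28.1]
rule [182. 123.] 0.87 [ 1.8 38.4]
rule [250. 126.] 0.18 [ -0.9 -27.3]
rule_pivot [186. 187.] 0.93 [-59.6  35.7]
rule_pivot [244. 128.] 0.46 [ -1.9 -22. ]
rule_recess [182. 128.] 0.61 [-2.6 38.9]
calipers_recess [246. 128.] 0.61 [ -2.1 -23.5]
```

View pics/n.png

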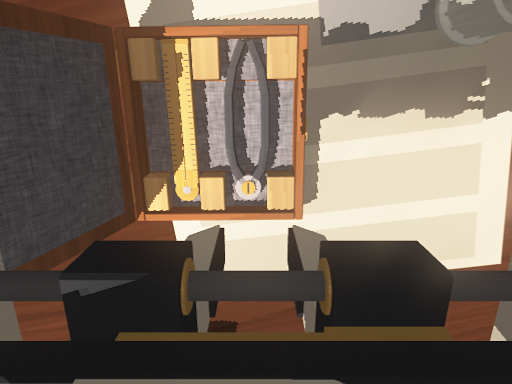

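play_rows --deltas "1 0.9 0 -0.9 0 0 0;1 0.9 -0.4 -0.9 0 0 0;1 0 -0.9 -0.1 0 0 0;1 0 -0.9 0 0 0 0;1 0 -0.9 0 0 0 0;1 0 -0.9 0 0 0 0;1 0 -0.9 0 0 0 0;1 0 -0.9 0 0 0 0;1 0 -0.9 0 0 0 0;1 0 -0.9 0 0 0 0;1 0 -0.9 0 0 0 0;1 0 -0.7 0 0 0 0"

```text
time: 25.35
position: [0.5646, 0.4263, 0.2886]
eef_rot: [-3.116, 0.357, 0.004]
force: [0.4, 1.4, -0.5]
grip_width: 0.0005
grip_force: 0.0
```

```bash
cat >> h.py <<'E'
C=np.array([.5207,.24]);yaw=np.radians(-13); ex=np.array([np.cos(yaw),np.sin(yaw)]); ey=np.array([-ex[1],ex[0]])
E
python3 - <<'E'
from h import *
P,R=pose(); d=P[:2]-C; print(P.round(4),d@ex,d@ey, np.degrees(np.arctan2(R[1,1],R[0,1])),R[:,2].round(3),manip.get_state()["grip_width"])
goto([*(C+.19*ey),.215],np.radians(-103))
E
```

```text
[0.5646 0.4263 0.2886] 0.0008852472298167338 0.1913997433180493 -103.05491080555299 [-0.002  0.005 -1.   ] 0.0005081017139073777
shift [-0.03  0.07  2.94] turn [-0.27  0.2  -0.05]
```

play_rows --deltas "1 0 0 0.9 0 0 0;1 0 0 0.9 0 0 0;1 0 0 0.8 0 0 0;1 0 0 0.3 0 0 0;1 0 0.3 0 0 0 0;1 0 0.5 0 0 0 0;1 0 0.5 0 0 0 0;1 0 0.5 0 0 0 0;1 0 0.5 0 0 0 0;1 0 0.5 0 0 0 0"

```text
time: 26.35
position: [0.5484, 0.3573, 0.2181]
eef_rot: [-3.115, 0.355, -0.0]
force: [0.3, 1.0, 0.8]
grip_width: 0.0001
grip_force: 0.8
```

play_rows --deltas "1 0 0.5 0 0 0 0;1 0 0.5 0 0 0 0;1 0 0.5 0.05 0 0 0;1 0 0.5 0.1 0 0 0;1 0 0.5 0.1 0 0 0;1 0 0.5 0.15 0 0 0"

```text
time: 26.95
position: [0.5308, 0.2843, 0.2062]
eef_rot: [-3.117, 0.355, 0.003]
force: [0.7, 1.4, 0.4]
grip_width: 0.0005
grip_force: 0.6
```

play_rows --deltas "1 0 0.5 0.35 0 0 0;1 0 0.45 0.4 0 0 0;1 0 0.45 0.4 0 0 0;1 0 0.4 0.4 0 0 0;1 0 0.35 0.5 0 0 0;1 0 0.3 0.5 0 0 0;1 0 0.25 0.5 0 0 0;1 0 0.2 0.4 0 0 0;1 0 0.1 0.2 0 0 0"

```text
time: 27.85
position: [0.5137, 0.2118, 0.1136]
eef_rot: [-3.117, 0.356, 0.005]
force: [0.3, 0.5, 0.6]
grip_width: 0.0003
grip_force: 0.3
```

play_rows --deltas "1 0 0 0.1 0 0 0;1 0 0 0.08 0 0 0;1 0 0 0 0 0 0"

```text
time: 28.15
position: [0.5146, 0.2131, 0.1106]
eef_rot: [-3.116, 0.354, 0.001]
force: [0.1, -0.2, -0.1]
grip_width: 0.0003
grip_force: 0.0
```

play_rows --deltas "1 0 0 0.04 0 0 0;1 0 0 0.04 0 0 0;1 0 0 0 0 0 0"

```text
time: 28.45
position: [0.5147, 0.213, 0.1088]
eef_rot: [-3.116, 0.355, 0.001]
force: [-0.1, -0.1, 0.5]
grip_width: 0.0005
grip_force: 0.1
```

play_rows --deltas "1 0 0 0.04 0 0 0;1 0 0 0.04 0 0 0;1 0 0 0 0 0 0"

```text
time: 28.75
position: [0.5147, 0.213, 0.1081]
eef_rot: [-3.116, 0.355, 0.001]
force: [-3.9, -1.1, 14.0]
grip_width: 0.0005
grip_force: 6.7
```

play_rows --deltas "1 0 0 0.04 0 0 0;1 0 0 0 0 0 0"

```text
time: 28.95
position: [0.5147, 0.213, 0.108]
eef_rot: [-3.116, 0.355, 0.001]
force: [-5.9, -2.6, 20.4]
grip_width: 0.0003
grip_force: 10.6
```

play_rows --deltas "1 0 0 -0.4 0 0 0;1 0 0 -0.9 0 0 0;1 0 0 -0.9 0 0 0;1 0 0 -0.9 0 0 0;1 0 0 -0.9 0 0 0;1 0 0 -0.9 0 0 0;1 0 0 -0.9 0 0 0;1 0 0 0 0 0 0;1 0 0 0 0 0 0"

```text
time: 29.85
position: [0.5146, 0.2119, 0.2509]
eef_rot: [-3.116, 0.355, 0.0]
force: [-0.6, -0.5, 0.0]
grip_width: 0.0003
grip_force: 0.0
```

```bash
python3 - <<'E'
from h import *
for n in("scene","side","wrist"):
  c=shot(n); print(n,"expected",proj(c,[*(C-.082*ey),.0425]).round(1),"open .1 rad",proj(c,[*(C-.081*ey),.059]).round(1))
  for r in imaging.place_of(c[0],"lid_edge")[:3]: print(np.round(r["pixel"],1),r["confidence"])
s=manip.get_state(); print(s["position"],s["force"])
E
```

```text
scene expected [294.2 170.8] open .1 rad [294.8 166.4]
[301.  171.5] 0.7
[245.6 112. ] 0.67
side expected [229.7 156.5] open .1 rad [229.3 152.2]
[107.4 170.2] 0.82
[228.  157.1] 0.6
wrist expected [312.5 175.9] open .1 rad [314.4 180.6]
[309.6 179.5] 0.63
[0.5140683  0.21176344 0.24959943] [-0.19750533  0.15825586  0.21726463]
```

```bash
python3 -c "
from h import *
print(workorder.job_done())"
```

```text
the job is handed in; nothing more can be done
None
```

I folded the calipers and the rule shut, laid each in its own recess, pressed the lid down until it stopped at its shut height, and handed the job in at about 30 s of the 69 s. No verdict came back.

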